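Shim the rocking hotplate stirrer

TASK

The hotplate stirrer on the bench rocks because the foot at one corner is too short. With the fingers, push the loose wedge, thin end first, along the bench and under that foot until the stirrer stands level and no longer rocks, without picking the wedge up and without forcing it further. Then press down briefly with the fingertips on top of that corner to check that it stays put, let go, and leave the other things alone.

Things in the scene. Friction and masses are not known exactly. Their poses are not given: they have to be found in the camera images.
- hotplate: Hotplate stirrer, does not slide. White housing 200 (x) x 220 (y) mm, level from z 29 to 83 mm; round plate, radius 74, top at 98. This frame stays level: origin on the bench under its middle, +x its back, -x its front (dials), z up. Four domed black feet, 25 mm wide, at x +-82, y +-92 mm. The short foot is at (+82, -92); it rocks on the line through feet (+82, +92) and (-82, -92).
- rock (a joint): Rocking of the housing (rad). -0.065: leaning over, short foot down on the bench, opposite foot off it. 0: level, opposite foot on the bench; cannot go beyond. Unsupported it falls back to -0.065 (about 5 to 9 N on the short foot). Raising the short foot 8 mm makes it level.
- short_foot (a point): Lowest point of the short foot's dome (dome radius 14 mm); on the bench while the stirrer leans over, 8 mm above it when level.
- test_corner (a point): The point to press: on the flat rim of the housing's top right above the short foot, z 83 mm when level, about 75 mm while leaning; it moves with the housing. The housing's edges are 17 mm away, the round plate about 50 mm.
- wedge: Loose plain beech-wood wedge like a door stop, 120 (x) x 60 (y) mm, 0.11 kg. Origin in the middle of its flat underside. Thin end 2 mm high at x = +60, upright thick end 20 mm high at x = -60, even slope between (8 mm high at x = +20). Starts on the stirrer's -y side, thin end roughly towards the short foot. It goes under with about 8 to 15 N, stays by friction, and jams once the stirrer is level.
- bottle: Amber glass bottle with blue cap, 70 mm across, 150 mm high, loose, standing beside the work; leave alone. Origin in the middle of its underside.
- carton: Small white and green carton 60 x 110 x 50 mm, loose; leave alone. Origin in the middle of its underside.
- vial: Small glass vial 24 mm across, 45 mm high, loose; leave alone. Origin in the middle of its underside.
Mind the look-alikes: they are no part of the job. Of the things shaped like the wedge, the beech one is meant.

How it is judged (in metres and radians):
On the way, in this order (a step that is already met when the one before it is completed fails the run):
1. the wedge carries the short foot and the stirrer is level, without the fingers touching the stirrer (value of joint rock above -0.011 rad and contact force between wedge and hotplate above 1.5 N and contact force between each of the arm, the fingers and hotplate below 0.5 N), for 0.2 s.
2. the fingertips press down on the corner above the short foot (more than 2.5 N) and it stays level (value of joint rock above -0.011 rad and contact force between wedge and hotplate above 1.5 N and contact force between the fingers and hotplate above 2.5 N and horizontal distance between the grasp point and test_corner below 0.045 m), for 0.1 s.
At the end, for the whole second after the job is handed in: The stirrer is level (rock above -0.011 rad, i.e. the foot within 1.4 mm of its level height), its short foot resting on the wedge with more than 1.5 N, the wedge flat on the bench (tilt under 0.06 rad) and still (value of joint rock above -0.011 rad and contact force between wedge and hotplate above 1.5 N and linear speed of wedge below 0.01 m/s and angle between wedge's own z axis and vertical below 0.06 rad and height (world z) of wedge below 0.006 m); the robot touches nothing.
It fails at once if the wedge is lifted off the bench or tipped up (height (world z) of wedge above 0.015 m or angle between wedge's own z axis and vertical above 0.3 rad).
It fails at once if the wedge is forced (fingers push it with more than 70 N) (contact force between the fingers and wedge above 70 N).
It fails at once if the stirrer is pressed or struck with more than 70 N (contact force between any of the fingers, the arm and hotplate above 70 N).
It fails at once if a bystander is moved more than 25 mm (distance of any of bottle, carton, vial from where it was at the start of the episode above 0.025 m).
It also fails if it takes over 51 s, if anything falls off the work surface, if the arm or the gripper's body presses on something with over 40 N, if the wrist force passes 120 N, or if a joint passes its speed limit or range.

ROBOT

A 6-joint arm with a two-finger parallel gripper is mounted at the origin on the work surface. World frame = base frame: x ahead of the robot, y to its left, z up, the work surface at z = 0. Lengths are in mm, angles in rad, forces in N, time in s.
With the tool pointing down it reaches from about 350 to 975 mm from the base axis. Payload 7.1 kg.
Tool frame: the origin (TCP) lies midway between the tips of the shut fingers; the grasp point (between the pads) lies pinch_z behind it (pinch_z is the distance from the TCP to the grasp point, in mm); z points along the fingers, y is the line along which they close (so a half turn about z gives the same grasp; the last joint's range is limited). The gripper opens to 88 mm and grips with 3 to 60 N. Pads are 20 mm wide; open, the fingers measure 115 mm over their backs; the gripper's body (75 mm by 178 mm) begins 61 mm behind the grasp point.
Start: joints at [-1.142, 0.423, 1.63, -0, 1.089, -0.019], TCP at [270.629, -563.351, 222.675] pointing down, gripper open.
Joint ranges: [-3, 3], [-0.9, 2.11], [0.09, 2.58], [-1.31, 4.45], [0.11, 2.69], [-2.54, 2.54]. Speed limits (rad/s): [2.39, 2.39, 3.01, 3.14, 3.14, 3.14].

INTERFACE

Orientations are given as a rotation vector (axis times angle).
In Python, from workcell import get_obs, get_image, close_job, pinch_z gives the robot as it stands.
- The arm moves only by the tool jog_arm, never from a script. Its argument "commands" is a list of rows, each a list of 3 entries, a list of its own where there are three numbers: the gripper command: -1 is shut, 1 is fully open, values between are in proportion, then the shift along the tool's x, y, z as a fraction of full scale, then the turn, a rotation vector about the tool's x, y, z as a fraction of full scale. In form: [[gripper, [tx, ty, tz], [rx, ry, rz]], ...]. A call has 1 to 10 rows; each row shifts and turns the commanded pose from where the row before left it, along the tool's axes as they then stand; what a row does not reach is not made up. Full scale, the value 1, is 0.1 m for a shift and 45 degrees for a turn. A row lasts 1/10 s, in which the tool goes at most 50 mm and 8.59 degrees, less where a joint would pass 70% of its speed; a pose out of reach is approached as far as the arm can. A call with a number of a shift or a turn outside -1 to 1 is refused whole. A call with a gripper value outside its range is refused whole. The fingers move at their own pace and stop on an object; the grip force is fixed at half the most. Time passes only in rows, so rows that do not move let the fingers close. It gives the time, the measured TCP pose, the force, the opening and the grip force at its end, in the units of the state.
- get_obs(): the state, without advancing time (a new reading comes with each control period).
- get_image(name): name is "scene" or "top" or "wrist"; returns a dict with "image" (384x512x3 uint8, blue, green, red), "z_map" (384x512 float32, mm along the optical axis (not along the pixel's ray), 0 where there is no reading), "intrinsics" (3x3 intrinsics, pixels), "eye" and "orientation" of the camera in the world; the wrist camera has in their place "mount" (4x4, takes a point from camera to tool coordinates, whose origin is the TCP and whose axes are the flange's). Camera axes: x right, y down, z forward; pixel columns grow to the right and rows downward; lengths in mm; the calibration is good to about 2 mm. A picture is of the moment at which its call begins: read the wrist's pose just before it.
- close_job(): hands the job in; it is judged then, once.
The state is a dict: "t": time; "qpos": joint angles; "qvel": joint speeds; "joint_torque": joint torques, N m; "ee_pos": TCP position; "orientation": TCP orientation; "ft_force": force on the tool from outside, world axes, zero at the start; "moment": the same for the moment, N m; "width": finger opening in mm; "grasp_force": force on a finger pad.
Only numpy, scipy, OpenCV 4.12 (cv2) and the standard library are available. Lean on these libraries where they do the work, as an engineer would, in place of code of your own. Each camera call takes 0.05 s, during which the arm holds its last target. There are 200 camera calls.

## Working session

There is one attempt and no reset: what is moved stays moved. The work goes in short steps, Python scripts to look and compute and a tool call to move; the robot and the scene stay as the last step left them, time stands still between calls to the robot, and variables do not carry over. Pictures are saved under pics/ and viewed, at most 10 in all, crops included, and the job is handed in when it is done.

Besides the shell and the picture viewer there is one more tool, called after "Emit:" as name(argument=value, ...) on one line, values as JSON. jog_arm: Moves the arm, as the interface text tells. Its arguments: {"type":"object","properties":{"commands":{"type":"array","items":{"type":"array"}}},"required":["commands"]}

```bash
mkdir -p pics; cat > h.py <<'E'
import numpy as np, cv2
from scipy.spatial.transform import Rotation as R
from workcell import *
def world(im):
    K=np.array(im["intrinsics"]);z=im["z_map"];v,u=np.mgrid[:z.shape[0],:z.shape[1]]
    P=np.stack([(u-K[0,2])*z/K[0,0],(v-K[1,2])*z/K[1,1],z],-1)
    o=np.array(im["orientation"]); M=o if o.shape==(3,3) else R.from_rotvec(o).as_matrix()
    return P@M.T+np.array(im["eye"])
E
python3 - <<'E'
from h import *
print(get_obs(),pinch_z)
for n in("top","scene"):
    im=get_image(n);cv2.imwrite(f"pics/{n}0.png",im["image"]);print(n,im["eye"],im["orientation"])
    np.save(n+"0.npy",world(im))
E
```

```text
{'t': 0.0, 'qpos': array([-1.14199049e+00,  4.23859700e-01,  1.63067286e+00, -1.06083795e-05,
        1.08862565e+00, -1.90067867e-02]), 'qvel': array([-0.00109247, -0.00077764,  0.00012117,  0.00025121,  0.00042117,
       -0.00050117]), 'joint_torque': array([-2.12637315e-03, -5.44638741e+01, -2.73664802e+01,  6.41887542e-02,
        2.27642379e-02, -1.52528742e-04]), 'ee_pos': array([ 270.40608424, -562.85625373,  221.89666995]), 'orientation': array([-3.06167631e+00, -6.97227181e-01,  5.14563030e-04]), 'ft_force': array([-0.29685771, -0.02937449,  0.43072675]), 'moment': array([-0.04800016,  0.03178905,  0.01857736]), 'grasp_force': 0.0, 'width': 88.01186125009367} 18.700000000000003
top [ 510.39979735   11.18792652 1269.86281882] [-2.20716449  2.16932785 -0.07855079]
scene [1356.62953051  425.80913137  793.25651813] [-1.30973451 -2.11758678  1.03707647]
```

View pics/top0.png

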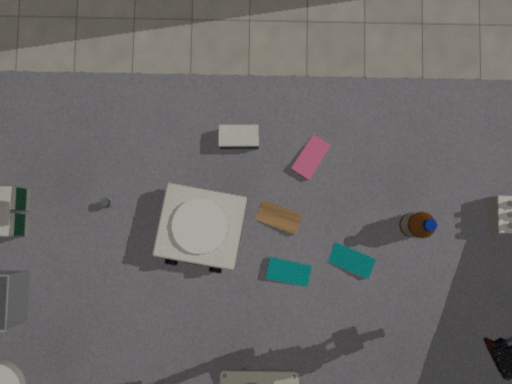

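View pics/scene0.png

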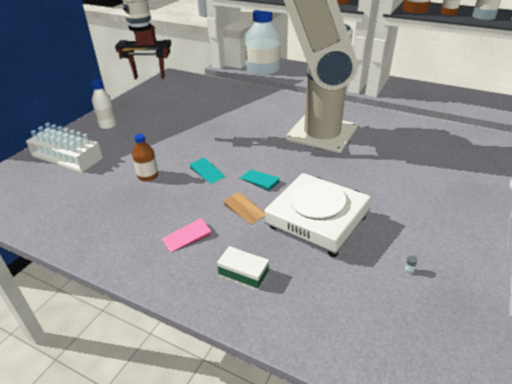

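The top view (up is +x, right is −y) shows the hotplate at (200,227), with its dials at (171,262) and (215,269) facing the robot. That puts the short-foot corner at about (245,193). Wedge-shaped things: beech (279,218), teal (289,272), teal (352,261) and pink (311,157). The beech one at (279,218) fits, by its wood colour. The bottle is at (420,225), the carton at (239,136) and the vial at (105,203). I'll confirm the wedge with one crop and measure.

```bash
python3 - <<'E'
from h import *
im=cv2.imread("pics/top0.png");P=np.load("top0.npy")
c=im[170:270,190:330];cv2.imwrite("pics/crop0.png",cv2.resize(c,None,fx=5,fy=5,interpolation=cv2.INTER_CUBIC))
hsv=cv2.cvtColor(im,cv2.COLOR_BGR2HSV)
m=np.zeros(im.shape[:2],bool);m[195:240,250:308]=1
m&=(hsv[...,0]<25)&(hsv[...,1]>90)
p=P[m];r=cv2.minAreaRect(p[:,:2].astype(np.float32));print("wedge",len(p),r,cv2.boxPoints(r).round(1).tolist())
a=np.c_[p[:,:2]-p[:,:2].mean(0),np.ones(len(p))];print("plane",np.linalg.lstsq(a,p[:,2],rcond=None)[0],p[:,2].min(),p[:,2].max(),"bench",np.median(P[240:250,250:300,2]))
m=np.zeros(im.shape[:2],bool);m[170:285,140:260]=1
for lo,hi in((62,92),(93,110)):
    q=P[m&(P[...,2]>lo)&(P[...,2]<hi)];r=cv2.minAreaRect(q[:,:2].astype(np.float32));print(lo,len(q),r,cv2.boxPoints(r).round(1).tolist(),q.mean(0))
    if lo<90:
        a=np.c_[q[:,:2]-q[:,:2].mean(0),np.ones(len(q))];print(np.linalg.lstsq(a,q[:,2],rcond=None)[0])
for n,(v,u) in dict(carton=(134,239),teal1=(272,289),teal2=(261,352),pink=(157,311)).items(): print(n,P[v,u])
E
```

```text
wedge 859 ((527.6953735351562, -45.9033203125), (117.62335968017578, 69.26457214355469), 71.36418151855469) [[476.1000061035156, -90.5999984741211], [541.7000122070312, -112.69999694824219], [579.2999877929688, -1.2000000476837158], [513.7000122070312, 20.899999618530273]]
plane [-0.58664186  0.24418456 15.15056199] -2.9070870133059543 1269.8628188157422 bench 0.07503195409640284
62 3811 ((496.242919921875, 165.24209594726562), (220.74493408203125, 216.50921630859375), 80.35163879394531) [[371.0, 74.5999984741211], [584.5, 38.29999923706055], [621.5, 255.89999389648438], [408.0, 292.20001220703125]] [500.58083198 160.15720273  82.1889436 ]
[-2.85212114e-02  4.56921557e-02  8.21889436e+01]
93 2376 ((498.66424560546875, 186.51803588867188), (156.96376037597656, 191.04396057128906), 1.29237699508667) [[418.0, 280.20001220703125], [422.3999938964844, 89.30000305175781], [579.2999877929688, 92.80000305175781], [575.0, 283.79998779296875]] [500.44844624 167.54856461  98.18097534]
carton [759.80796022  66.81518502  47.42156585]
teal1 [379.54706864 -79.16777598  10.93004111]
teal2 [ 413.3415269  -254.46903124   14.99877843]
pink [ 705.45567388 -138.24916693    6.25559092]
```

View pics/crop0.png

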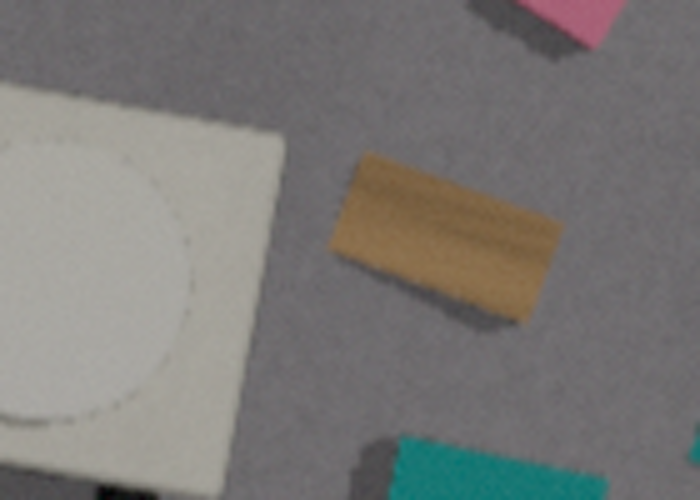

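The crop shows the beech wedge with corners at about (263,201), (303,215), (295,234) and (256,220). It casts its shadow at the right end, so that is the thick end and the thin end faces the stirrer. Next I'll refine the poses from the outlines.

```bash
cat > fit.py <<'E'
from h import *
def fit(im,init,mask_fn,corners,w=None):
    """fit (x,y,yaw) of a prism outline: rect corners 3D in body frame, match to mask minAreaRect corners by projection"""
def proj(im,X):
    o=np.array(im["orientation"]);M=o if o.shape==(3,3) else R.from_rotvec(o).as_matrix()
    c=(X-np.array(im["eye"]))@M;K=np.array(im["intrinsics"]);return c[:,:2]/c[:,2:]*[K[0,0],K[1,1]]+[K[0,2],K[1,2]]
def poseT(p,X):
    c,s=np.cos(p[2]),np.sin(p[2]);return X@np.array([[c,-s,0],[s,c,0],[0,0,1]]).T+[p[0],p[1],0]
def iou(im,mask,p,X):
    from scipy.spatial import ConvexHull
    q=proj(im,poseT(p,X));h=cv2.convexHull((q*4*16).astype(np.int32))
    mm=np.zeros((mask.shape[0]*4,mask.shape[1]*4),np.uint8);cv2.fillPoly(mm,[h],1,shift=4)
    return (mm!=mask).sum()/ (mask.sum())
def run(im,mask,p0,X):
    from scipy.optimize import minimize
    M=cv2.resize(mask.astype(np.float32),None,fx=4,fy=4,interpolation=cv2.INTER_LINEAR)>.5
    r=minimize(lambda d:iou(im,M.astype(np.uint8),p0+d*[1,1,.01],X),np.zeros(3),method="Nelder-Mead",options=dict(initial_simplex=[[0,0,0],[12,0,0],[0,12,0],[0,0,12]],xatol=.1,fatol=1e-4))
    return p0+r.x*[1,1,.01],r.fun
W=np.array([[60,y,z] for y in(-30,30) for z in(0,2)]+[[-60,y,z] for y in(-30,30) for z in(0,20)],float)
def wedge(im,box,p0):
    hsv=cv2.cvtColor(im["image"],cv2.COLOR_BGR2HSV);m=np.zeros(hsv.shape[:2],bool);m[box[0]:box[1],box[2]:box[3]]=1
    m&=(hsv[...,0]<25)&(hsv[...,1]>90);return run(im,m,p0,W)
E
sed -i '/^def fit/,/^    """/d;/ConvexHull/d' fit.py
python3 - <<'E'
from fit import *
im=get_image("top");P=world(im)
print(get_obs()["t"])
p,e=wedge(im,(195,240,250,308),np.array([530,-48,1.87]));print("wedge",p,e)
m=np.zeros((384,512),bool);m[170:285,140:260]=1
g=cv2.cvtColor(im["image"],cv2.COLOR_BGR2HSV)
m&=(g[...,2]>120)&(g[...,1]<60)&(P[...,2]>55)
mm=cv2.morphologyEx(m.astype(np.uint8),cv2.MORPH_OPEN,np.ones((5,5)));mm=cv2.morphologyEx(mm,cv2.MORPH_CLOSE,np.ones((25,25)))
t=lambda x,y:83-8*max(-1e9,((x/82-y/92)/2))  # tilt about the diagonal
H=np.array([[x,y,t(x,y)] for x in(-100,100) for y in(-110,110)],float)
h,e=run(im,mm>0,np.array([497,165,-.17]),H);print("hot",h,e)
w=poseT(h,np.array([[82,-92,0],[0,0,0]]));print("foot",w)
c,s=np.cos(p[2]),np.sin(p[2]);d=w[0,:2]-p[:2];print("foot in wedge",d@[c,s],d@[-s,c])
print("dir foot", np.arctan2(*d[::-1]), [poseT(p,np.array([[k,0,0.]]))[0].round(1).tolist() for k in(60,-60)])
E
```

```text
0.15Traceback (most recent call last):
  File "<stdin>", line 4, in <module>
  File "fit.py", line 19, in wedge
    m&=(hsv[...,0]<25)&(hsv[...,1]>90);return run(im,m,p0,W)
                                              ~~~^^^^^^^^^^^
  File "fit.py", line 14, in run
    r=minimize(lambda d:iou(im,M.astype(np.uint8),p0+d*[1,1,.01],X),np.zeros(3),method="Nelder-Mead",options=dict(initial_simplex=[[0,0,0],[12,0,0],[0,12,0],[0,0,12]],xatol=.1,fatol=1e-4))
    res = _minimize_neldermead(fun, x0, args, callback, bounds=bounds,
                               **options)
    fsim[k] = func(sim[k])
              ~~~~^^^^^^^^
    fx = function(np.copy(x), *(wrapper_args + args))
  File "fit.py", line 14, in <lambda>
    r=minimize(lambda d:iou(im,M.astype(np.uint8),p0+d*[1,1,.01],X),np.zeros(3),method="Nelder-Mead",options=dict(initial_simplex=[[0,0,0],[12,0,0],[0,12,0],[0,0,12]],xatol=.1,fatol=1e-4))
                        ~~~^^^^^^^^^^^^^^^^^^^^^^^^^^^^^^^^^^^^^^^^
  File "fit.py", line 10, in iou
    return (mm!=mask).sum()/ (mask.sum())
            ^^^^^^^^
ValueError: operands could not be broadcast together with shapes (6144,8192) (1536,2048)
```

```bash
sed -i 's/mm=np.zeros((mask.shape\[0\]\*4,mask.shape\[1\]\*4),np.uint8)/mm=np.zeros(mask.shape,np.uint8)/; s/(q\*4\*16)/((q*4+1.5)*16)/' fit.py
cat > m.py <<'E'
from fit import *
def hot(im):
    P=world(im);m=np.zeros((384,512),bool);m[170:285,140:260]=1
    g=cv2.cvtColor(im["image"],cv2.COLOR_BGR2HSV)
    m&=(g[...,2]>120)&(g[...,1]<60)&(P[...,2]>55)
    mm=cv2.morphologyEx(m.astype(np.uint8),cv2.MORPH_OPEN,np.ones((5,5)));mm=cv2.morphologyEx(mm,cv2.MORPH_CLOSE,np.ones((25,25)))
    H=np.array([[x,y,83-4*(x/82-y/92)] for x in(-100,100) for y in(-110,110)],float)
    return run(im,mm>0,np.array([497,165,-.17]),H)
def rel(p,f):
    c,s=np.cos(p[2]),np.sin(p[2]);d=f[:2]-p[:2];return d@[c,s],d@[-s,c]
E
python3 - <<'E'
from m import *
im=get_image("top")
p,e=wedge(im,(195,240,250,308),np.array([530,-48,1.87]));print("wedge",p,e)
h,e=hot(im);print("hot",h,e)
w=poseT(h,np.array([[82.,-92,0],[0,0,0]]));print("foot",w)
print("foot in wedge",rel(p,w[0]),"dir",np.arctan2(*(w[0,:2]-p[:2])[::-1]),poseT(p,np.array([[60.,0,0],[-60,0,0]])))
E
```

```text
wedge [532.93175836 -47.69374963   1.23639433] 0.07574876417563245
hot [ 5.05428923e+02  1.62708394e+02 -1.57183691e-01] 0.04188739682148577
foot [[572.01660535  59.00651113   0.        ]
 [505.42892291 162.70839418   0.        ]]
foot in wedge (np.float64(113.61760292523505), np.float64(-1.9003198403135009)) dir 1.2196703093397028 [[ 552.62401964    8.98265503    0.        ]
 [ 513.23949709 -104.3701543     0.        ]]
```

Emit:
jog_arm(commands=[[-0.45,[0,0,0],[0,0,-0.167]],[-0.45,[0,0,0],[0,0,-0.167]],[-0.45,[0,0,0],[0,0,-0.167]],[-0.45,[0,0,0],[0,0,-0.167]],[-0.45,[0,0,0],[0,0,-0.167]],[-0.45,[0,0,0],[0,0,-0.167]]])

```text
t: 0.8
ee_pos: [270.5, -563.2, 222.5]
orientation: [-2.556, -1.825, -0.0]
ft_force: [-0.2, -0.3, -0.1]
width: 43.4
grasp_force: 0.0
```

Emit:
jog_arm(commands=[[-0.45,[0.4,0.08,0],[0,0,0]],[-0.45,[0.4,0.08,0],[0,0,0]],[-0.45,[0.4,0.08,0],[0,0,0]],[-0.45,[0.4,0.08,0],[0,0,0]],[-0.45,[0.4,0.08,0],[0,0,0]],[-0.45,[0.4,0.08,0],[0,0,0]],[-0.45,[0.4,0.08,0],[0,0,0]],[-0.45,[0.4,0.08,0],[0,0,0]],[-0.45,[0.4,0.08,0],[0,0,0]],[-0.45,[0.4,0.08,0],[0,0,0]]])

```text
t: 1.8
ee_pos: [478.6, -210.5, 222.7]
orientation: [2.562, 1.819, 0.0]
ft_force: [0.7, -1.2, -0.9]
width: 24.5
grasp_force: 0.0
```

```bash
cat > d.py <<'E'
import sys
from h import *
o=get_obs();M=R.from_rotvec(o["orientation"]).as_matrix()
t=np.array([float(a) for a in sys.argv[1:4]])
print("t",o["t"],"tcp",o["ee_pos"].round(1),"xyaw",np.arctan2(M[1,0],M[0,0]),"z",M[:,2].round(3),"F",o["ft_force"].round(1),"w",o["width"])
print("delta tool mm",(M.T@(t-o["ee_pos"])).round(1))
E
python3 d.py 503.3 -132.7 60
```

```text
t 1.8 tcp [ 478.6 -210.5  222.7] xyaw 1.234709223189029 z [ 0. -0. -1.] F [ 0.7 -1.2 -0.9] w 24.545798207175295
delta tool mm [ 81.6  -2.4 162.7]
```

Emit:
jog_arm(commands=[[-0.45,[0.35,0,0.3],[0,0,0]],[-0.45,[0.35,0,0.3],[0,0,0]],[-0.45,[0.1,-0.02,0.4],[0,0,0]],[-0.45,[0,0,0.4],[0,0,0]],[-0.45,[0,0,0.2],[0,0,0]],[-0.45,[0,0,0],[0,0,0]]])

```text
t: 2.4
ee_pos: [500.4, -135.0, 59.9]
orientation: [-2.557, -1.817, 0.006]
ft_force: [-0.2, -0.9, 0.8]
width: 24.3
grasp_force: 0.0
```

```bash
cat > wr.py <<'E'
from fit import *
def wrist():
    o=get_obs();im=get_image("wrist");T=np.array(im["mount"]);M=R.from_rotvec(o["orientation"]).as_matrix()
    im["orientation"]=M@T[:3,:3];im["eye"]=M@T[:3,3]+o["ee_pos"];return im
E
python3 - <<'E'
from wr import *
im=wrist();cv2.imwrite("pics/w1.png",im["image"]);np.savez("w1.npz",eye=im["eye"],o=im["orientation"],K=im["intrinsics"],z=im["z_map"])
print(im["eye"])
E
python3 d.py 503.3 -132.7 8
```

```text
[525.60688536 -67.40765955 221.89051382]
t 2.45 tcp [ 501.6 -135.6   61.6] xyaw 1.2349045159868015 z [-0.003  0.001 -1.   ] F [-0.5 -0.7  0.4] w 23.841372200564315
delta tool mm [ 3.2  0.8 53.6]
```

View pics/w1.png

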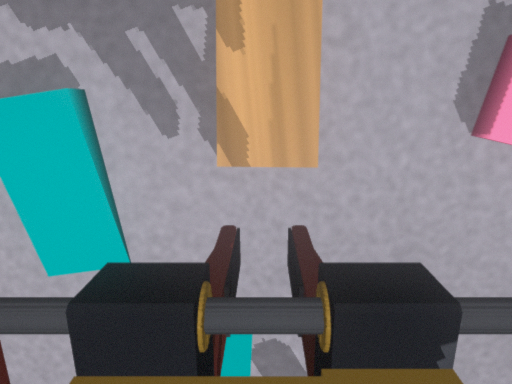

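The wrist view shows the wedge's thick end at row 166, cols 217–320, square to the fingertips at cols 230 and 300. The teal look-alike at left is clear of the push path. I'll convert the edge to world coordinates.

```bash
python3 - <<'E'
import numpy as np
d=np.load("w1.npz")
for u,v in((217,166),(320,166),(217,60),(322,60)):
    r=d["o"]@np.linalg.inv(d["K"])@[u,v,1]
    for z in (20,) if v==166 else (12,): print(u,v,(d["eye"]+r*(z-d["eye"][2])/r[2]).round(1))
E
```

```text
217 166 [485.8 -93.2  20. ]
320 166 [ 543.5 -113.3   20. ]
217 60 [506.5 -36.9  12. ]
322 60 [563.1 -56.7  12. ]
```

Emit:
jog_arm(commands=[[-0.45,[0,0.02,0.3],[0,0,0]],[-0.45,[0,0,0.22],[0,0,0]],[-0.45,[0,0,0],[0,0,0]],[-0.45,[0.1,0,0],[0,0,0]],[-0.45,[0.1,0,0],[0,0,0]],[-0.45,[0.1,0,0],[0,0,0]],[-0.45,[0.1,0,0],[0,0,0]],[-0.45,[0.0,0,0],[0,0,0]]])

```text
t: 3.25
ee_pos: [518.6, -97.4, 11.3]
orientation: [2.559, 1.82, 0.002]
ft_force: [-0.2, 0.1, 0.1]
width: 24.2
grasp_force: 0.0
```

```bash
python3 d.py 541.5 -17 8
```

```text
t 3.25 tcp [518.6 -97.4  11.3] xyaw 1.236460687592984 z [ 0.001 -0.    -1.   ] F [-0.2  0.1  0.1] w 24.166183905829293
delta tool mm [83.5 -4.7  3.4]
```

Emit:
jog_arm(commands=[[-0.45,[0.1,0,0.03],[0,0,0]],[-0.45,[0.1,0,0],[0,0,0]],[-0.45,[0.1,0,0],[0,0,0]],[-0.45,[0.1,0,0],[0,0,0]],[-0.45,[0,0,0],[0,0,0]]])

```text
t: 3.75
ee_pos: [530.9, -60.0, 7.5]
orientation: [-2.56, -1.82, 0.001]
ft_force: [-0.5, -0.7, -0.4]
width: 24.2
grasp_force: 0.0
```

```bash
python3 - <<'E'
from m import *
from wr import wrist
im=get_image("top");cv2.imwrite("pics/top2.png",cv2.resize(im["image"][150:290,140:320],None,fx=4,fy=4,interpolation=cv2.INTER_CUBIC))
im=wrist();cv2.imwrite("pics/w2.png",im["image"]);np.savez("w2.npz",eye=im["eye"],o=im["orientation"],K=im["intrinsics"],z=im["z_map"])
E
python3 d.py 541.5 -17 8
```

```text
t 3.85 tcp [530.9 -60.5   7.5] xyaw 1.235174846526304 z [-0.  0. -1.] F [ 0.4  0.6 -1.1] w 24.063584686193135
delta tool mm [44.5 -4.3 -0.4]
```

View pics/w2.png

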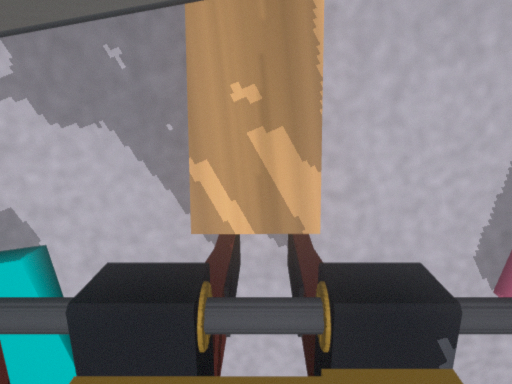

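The fingertips are against the thick end (row 234, cols 191–321), the wedge is still square to them, and its thin end is at the housing edge at the top of the picture.

```bash
python3 - <<'E'
import numpy as np
d=np.load("w2.npz");q=[]
for u,v,z in((191,234,20),(321,234,20)):
    r=d["o"]@np.linalg.inv(d["K"])@[u,v,1];q.append((d["eye"]+r*(z-d["eye"][2])/r[2])[:2])
q=np.array(q);e=q[1]-q[0];a=np.arctan2(e[1],e[0])+np.pi/2;n=np.array([np.cos(a),np.sin(a)])
c=q.mean(0);print(q,np.hypot(*e),a,"centre",c+60*n)
f=np.array([572,59]);dd=f-c-60*n;print("foot in wedge",dd@n,dd@[-n[1],n[0]],"tcp->face",(c-[530.9,-60.5])@n)
E
```

```text
[[503.61350018 -37.5070296 ]
 [560.54346399 -57.35599782]] 60.290980413336655 1.2353194183208314 centre [551.83165387   9.22369086]
foot in wedge 53.64126304673221 -2.6566965094291946 tcp->face 12.72794205357525
```

Emit:
jog_arm(commands=[[-0.45,[0.05,0,0],[0,0,0]],[-0.45,[0.05,0,0],[0,0,0]],[-0.45,[0.05,0,0],[0,0,0]],[-0.45,[0.05,0,0],[0,0,0]],[-0.45,[0,0,0],[0,0,0]]])

```text
t: 4.35
ee_pos: [536.9, -42.3, 7.5]
orientation: [-2.561, -1.819, 0.002]
ft_force: [-2.0, -4.1, 1.0]
width: 24.1
grasp_force: 1.8
```

```bash
cat > tilt.py <<'E'
from h import *
im=get_image("top");P=world(im)
# body-frame heights of the rim, pose (505.4,162.7,-0.157); rock from a plane fit over the plate's top and rim
c,s=np.cos(-.157),np.sin(-.157);d=P[...,:2]-[505.4,162.7];x=d@[c,s];y=d@[-s,c]
r=np.hypot(x,y);k=(abs(x)<92)&(abs(y)<102)&(P[...,2]>65)&(P[...,2]<115)&((r<66)|(r>84))
z=P[...,2][k]-np.where(r[k]<66,98,83);ok=abs(z)<12
A=np.c_[x[k],y[k],np.ones(k.sum())][ok];q=np.linalg.lstsq(A,z[ok],rcond=None)[0]
print("foot corner height err",q@[82,-92,1],"others",q@[82,92,1],q@[-82,-92,1],q@[-82,92,1],ok.sum())
E
python3 tilt.py; python3 d.py 542.2 -28.6 8
```

```text
foot corner height err -3.075619536531308 others -0.09919001031184896 -0.022455322691457634 2.953974203528001 4178
t 4.4 tcp [536.9 -42.4   7.5] xyaw 1.234794086648453 z [-0.001 -0.    -1.   ] F [-3.  -3.7  0.4] w 24.16752950039955
delta tool mm [14.7  0.4 -0.5]
```

Emit:
jog_arm(commands=[[-0.45,[0.03,0,0],[0,0,0]],[-0.45,[0.03,0,0],[0,0,0]],[-0.45,[0.03,0,0],[0,0,0]],[-0.45,[0,0,0],[0,0,0]]])

```text
t: 4.8
ee_pos: [540.0, -33.9, 7.5]
orientation: [-2.561, -1.818, 0.001]
ft_force: [-2.0, -2.7, 1.1]
width: 24.3
grasp_force: 1.8
```

```bash
python3 tilt.py; python3 d.py 542.2 -28.6 8
```

```text
foot corner height err -1.7496160339525249 others -0.10161323570680571 0.0034361467272314844 1.6514389449729507 4169
t 4.85 tcp [540.  -33.8   7.5] xyaw 1.2346350691468817 z [-0.001 -0.    -1.   ] F [-1.  -2.8  1. ] w 24.278327828236876
delta tool mm [ 5.7  0.3 -0.5]
```

Emit:
jog_arm(commands=[[-0.45,[0.03,0,0],[0,0,0]],[-0.45,[0.03,0,0],[0,0,0]],[-0.45,[0.02,0,0],[0,0,0]],[-0.45,[0,0,0],[0,0,0]]])

```text
t: 5.25
ee_pos: [542.6, -26.3, 7.6]
orientation: [-2.561, -1.819, 0.001]
ft_force: [-2.3, -3.8, -0.6]
width: 24.1
grasp_force: 2.3
```

```bash
python3 tilt.py; python3 d.py 542.2 -28.6 8
```

```text
foot corner height err -0.5542876862772438 others -0.11357290828835037 0.20690499435478943 0.6476197723436828 4165
t 5.3 tcp [542.7 -26.3   7.5] xyaw 1.2347240169430305 z [-0.001 -0.    -1.   ] F [-2.2 -4.2  0.5] w 23.972222676193063
delta tool mm [-2.3  0.3 -0.5]
```

Emit:
jog_arm(commands=[[-0.45,[0.015,0,0],[0,0,0]],[-0.45,[0.015,0,0],[0,0,0]],[-0.45,[0,0,0],[0,0,0]]])

```text
t: 5.6
ee_pos: [543.6, -23.6, 7.6]
orientation: [-2.561, -1.819, 0.001]
ft_force: [-2.4, -5.7, -0.2]
width: 24.3
grasp_force: 2.7
```

```bash
python3 tilt.py; python3 d.py 542.2 -28.6 8
```

```text
foot corner height err -0.09754021017260775 others 0.014170227733696389 0.10475173560805802 0.21646217351436217 4179
t 5.65 tcp [543.6 -23.5   7.6] xyaw 1.2347880628647934 z [-0.001 -0.    -1.   ] F [-2.9 -5.   0.3] w 23.874712092520962
delta tool mm [-5.2  0.3 -0.4]
```

Emit:
jog_arm(commands=[[-0.45,[0.01,0,0],[0,0,0]],[-0.45,[0,0,0],[0,0,0]]])

```text
t: 5.85
ee_pos: [543.8, -22.8, 7.5]
orientation: [-2.561, -1.819, 0.002]
ft_force: [-2.8, -7.2, 0.8]
width: 24.2
grasp_force: 3.7
```

```bash
python3 tilt.py; python3 d.py 542.2 -28.6 8
```

```text
foot corner height err -0.015984004906874294 others -0.07900721211176401 0.1528890285279595 0.08986582132306978 4169
t 5.9 tcp [543.9 -22.8   7.6] xyaw 1.2348248199932974 z [-0.001 -0.    -1.   ] F [-2.5 -7.4  0.3] w 24.111359789856103
delta tool mm [-6.   0.3 -0.4]
```

Level, with the push force starting to rise, so I'll stop pushing. I'm backing off, going up, shutting the fingers and moving over the corner.

Emit:
jog_arm(commands=[[-0.45,[-0.1,0,0],[0,0,0]],[-0.45,[-0.3,0,0],[0,0,0]],[-0.45,[0,0,-0.3],[0,0,0]],[-1,[0,0,-0.4],[0,0,0]],[-1,[0,0,-0.4],[0,0,0]],[-1,[0,0,0],[0,0,0]],[-1,[0,0,0],[0,0,0]]])

```text
t: 6.6
ee_pos: [531.9, -60.3, 118.6]
orientation: [2.561, 1.817, 0.004]
ft_force: [0.4, -0.2, 0.2]
width: 0.0
grasp_force: 0.0
```

```bash
python3 tilt.py; python3 d.py 572 59 90
```

```text
foot corner height err -0.13336189958258354 others 0.12738126815644488 -0.040328597072380956 0.22041457066664744 4172
t 6.65 tcp [530.9 -60.1 117.4] xyaw 1.234565827550924 z [ 0.  0. -1.] F [-0.   1.6 -0.5] w 0.4847184093435081
delta tool mm [126.   -0.5  27.5]
```

Emit:
jog_arm(commands=[[-1,[0.4,0,0],[0,0,0]],[-1,[0.4,0,0],[0,0,0]],[-1,[0.4,0,0],[0,0,0]],[-1,[0.06,0,0],[0,0,0]],[-1,[0,0,0.15],[0,0,0]],[-1,[0,0,0.1],[0,0,0]],[-1,[0,0,0.05],[0,0,0]],[-1,[0,0,0],[0,0,0]]])

```text
t: 7.45
ee_pos: [571.3, 57.6, 86.0]
orientation: [-2.562, -1.816, 0.004]
ft_force: [0.5, -0.4, -0.2]
width: 0.2
grasp_force: 0.0
```

```bash
python3 d.py 572 59 83
```

```text
t 7.45 tcp [571.3  57.6  86. ] xyaw 1.2332013847457157 z [-0.003 -0.    -1.   ] F [ 0.5 -0.4 -0.2] w 0.22785647257389083
delta tool mm [1.5 0.2 3. ]
```

Emit:
jog_arm(commands=[[-1,[0,0,0.02],[0,0,0]],[-1,[0,0,0.01],[0,0,0]],[-1,[0,0,0.01],[0,0,0]],[-1,[0,0,0],[0,0,0]]])

```text
t: 7.85
ee_pos: [572.8, 58.8, 83.9]
orientation: [2.562, 1.818, 0.001]
ft_force: [-0.6, 0.7, 0.0]
width: 0.4
grasp_force: 0.0
```

Emit:
jog_arm(commands=[[-1,[0,0,0.01],[0,0,0]],[-1,[0,0,0.01],[0,0,0]],[-1,[0,0,0],[0,0,0]]])

```text
t: 8.15
ee_pos: [573.1, 58.8, 83.1]
orientation: [2.561, 1.819, 0.001]
ft_force: [-4.3, -1.7, 12.3]
width: 0.6
grasp_force: 6.2
```

Emit:
jog_arm(commands=[[-1,[0,0,0],[0,0,0]],[-1,[0,0,0],[0,0,0]],[-1,[0,0,0],[0,0,0]]])

```text
t: 8.45
ee_pos: [573.1, 58.8, 83.1]
orientation: [2.561, 1.819, 0.001]
ft_force: [-2.6, -1.9, 10.5]
width: 0.5
grasp_force: 6.0
```

Emit:
jog_arm(commands=[[-1,[0,0,-0.05],[0,0,0]],[-1,[0,0,-0.3],[0,0,0]],[-1,[-0.4,0,-0.2],[0,0,0]],[-1,[-0.4,0,0],[0,0,0]],[-1,[-0.4,0,0],[0,0,0]],[-1,[-0.4,0,0],[0,0,0]],[-1,[-0.4,0,0],[0,0,0]],[-1,[0,0,0],[0,0,0]],[-1,[0,0,0],[0,0,0]]])

```text
t: 9.35
ee_pos: [506.6, -130.5, 136.8]
orientation: [2.564, 1.816, 0.001]
ft_force: [1.4, -0.7, 0.2]
width: 0.5
grasp_force: 0.0
```

```bash
python3 tilt.py; python3 d.py 572 59 83; python3 - <<'E'
from h import *
im=get_image("top");cv2.imwrite("pics/top3.png",cv2.resize(im["image"][110:290,90:350],None,fx=3,fy=3,interpolation=cv2.INTER_CUBIC))
E
```

```text
foot corner height err -0.03319803795704302 others -0.01797415253294033 0.11979636011795722 0.1350202455420599 4168
t 9.4 tcp [ 506.9 -129.8  136.8] xyaw 1.233984048769003 z [ 0.  0. -1.] F [ 0.1 -0.  -0.3] w 0.5527872760168836
delta tool mm [199.7  -1.   53.9]
```

View pics/top3.png

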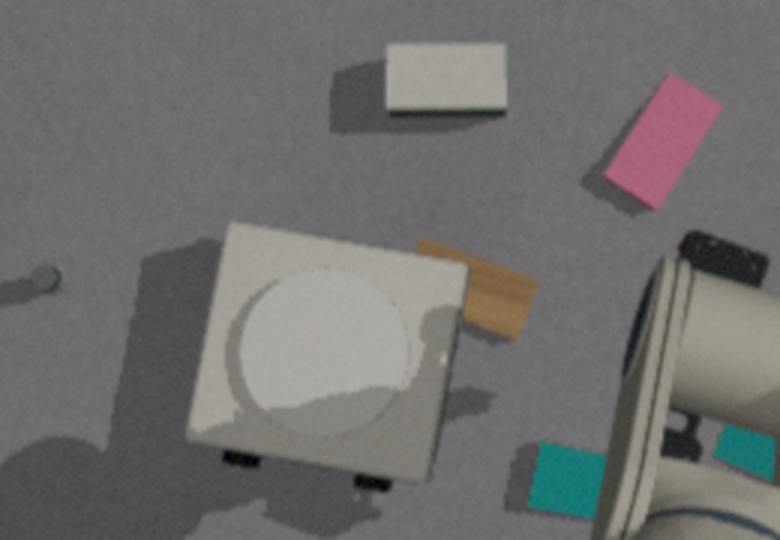

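The picture shows the wedge under the short-foot corner (crop px (500,290)). The stirrer measures level, the robot is clear, and the bystanders are untouched.

```bash
python3 -c "
from workcell import *
print(close_job())"
```

```text
the job is handed in; nothing more can be done
None
```

I pushed the beech wedge under the short foot until the stirrer measured level (that corner within about 0.1 mm), and it stayed level after I pressed the corner with about 12 N. Then I let go and handed the job in at about 9.5 s; `close_job()` gave no verdict.

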